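# Slide the butter dish between the pots to the bread board

### The job

Push the covered blue butter dish along the worktop, lengthwise through the narrow gap between the red pot and the green pot, until its leading end lies flush against the edge of the wooden bread board, then take your hand away. Only push it by its blue base with the fingers: do not lift or tip it, leave its white lid alone, and do not disturb the other things.

Things in the scene. Friction and masses are not known exactly. Their poses are not given: they have to be found in the camera images.
- dish: Butter dish to be pushed, loose, 0.4 to 0.75 kg. Its blue base is a block 110 mm long (x) by 90 mm wide (y) with upright sides from the worktop to 26 mm height. Origin: centre of its underside. It starts 150 to 210 mm before the gap, up to 45 mm to either side of the gap's centre line, its x within about 0.4 rad of the station's x. Either end may lead.
- lid: White lid, part of the butter dish (it cannot come off), 84 by 64 mm, centred on top of the blue base, so it stands 13 mm in from every side of the base; its top is 46 mm above the worktop, with a knob to 56 mm. Not to be touched. Origin: centre of its underside, 26 mm above the worktop.
- station: Fixed group: two pots and the bread board. Origin: on the worktop, mid-gap between the pots' centres. x points through the gap to the board, about world +y (within 0.25 rad); the dish waits on the -x side. The gap is 98 mm wide at x = 0 (y -49 to +49 mm): 4 mm to spare on each side of the dish. Pushed home, the dish's origin is at x = 110 mm, y near 0, wholly past the pots.
- red_pot (a point): Centre of the red round pot with a wooden lid knob, 50 mm up; pot 80 mm across, 54 mm high with its knob, fixed; at y = +89 mm of the station.
- green_pot (a point): The same for the green pot, 80 mm across, 54 mm high, fixed; at y = -89 mm of the station.
- board_edge (a point): Middle of the upper edge of the bread board on the side facing the gap, 35 mm above the worktop, at x = 165 mm of the station. The board is fixed, 220 mm (x) by 320 mm (y), 35 mm thick; this edge is upright and square to the station's x.
- toast_rack: Steel toast rack standing on the board, 50 by 130 mm, 78 mm high, loose, leave alone. Origin: underside.
- spatula: Steel spatula with a dark wooden handle, 200 mm long, lying on the board, loose, leave alone. Origin: underside.
- egg_cup: Yellow egg cup, 46 mm across, 56 mm high, loose, about 110 mm beside the centre line (station +y side) past the red pot; leave alone. Origin: underside.
- shaker: Glass salt shaker with a steel top, 39 mm across, 73 mm high, loose, beside the green pot; leave alone. Origin: underside.
- jam_jar: Amber jam jar with a white cap, 64 mm across, 85 mm high, loose, about 140 mm beside the centre line (station -y side) past the green pot; leave alone. Origin: underside.
- mug: White mug, 80 mm across, 90 mm high, to the right of the waiting dish, loose, leave alone. Origin: underside.
- mill: Dark wooden pepper mill, 56 mm across, 152 mm high, to the right of the waiting dish, loose, leave alone. Origin: underside.
Mind the look-alikes: they are no part of the job. Leave any purple or yellow look-alike of the dish alone.

How it is judged (in metres and radians):
On the way:
1. the dish is in the gap between the two pots (x of dish in the frame of station between -0.04 and 0.04 m and y of dish in the frame of station between -0.012 and 0.012 m and height (world z) of dish below 0.01 m), for 0.05 s.
At the end, for the whole second after the job is handed in: The dish stands flat and still on the worktop past the pots, its origin within 5 mm of being hard against the board edge, within 20 mm of the gap's centre line and within 0.08 rad of square to the board (x of dish in the frame of station between 0.105 and 0.115 m and y of dish in the frame of station between -0.02 and 0.02 m and angle between the x axis of dish and the x axis of station, either way round below 0.08 rad and height (world z) of dish below 0.004 m and angle between dish's own z axis and vertical below 0.05 rad and linear speed of dish below 0.01 m/s); the robot touches nothing.
It fails at once if the dish is lifted more than 12 mm or tipped more than 0.2 rad (height (world z) of dish above 0.012 m or angle between dish's own z axis and vertical above 0.2 rad).
It fails at once if the lid is gripped or pressed by the robot with more than 1.5 N (contact force between any of the arm, the fingers and lid above 1.5 N).
It fails at once if another thing is moved by more than 20 mm (distance of any of toast_rack, spatula, egg_cup, shaker, jam_jar, mug, mill from where it was at the start of the episode above 0.02 m).
It also fails if it takes over 64 s, if anything falls off the work surface, if the arm or the gripper's body presses on something with over 40 N, if the wrist force passes 120 N, or if a joint passes its speed limit or range.

### The arm

A 6-joint arm with a two-finger parallel gripper is mounted at the origin on the work surface. World frame = base frame: x ahead of the robot, y to its left, z up, the work surface at z = 0. Lengths are in m, angles in degrees, forces in N, time in s.
With the tool pointing down it reaches from about 0.3 to 0.75 m from the base axis. Payload 8.5 kg.
Tool frame: the origin (TCP) lies on the centre line of the jaws, within the pads' length; the fingertips stand tips_ahead ahead of it and the grasp point (between the pads) lies 3 mm ahead of it (tips_ahead is the distance from the TCP to the fingertips, in m); z points along the fingers, y is the line along which they close (so a half turn about z gives the same grasp; the last joint's range is limited). The gripper opens to 85 mm and grips with 20 to 120 N. Pads are 22 mm wide; open, the fingers measure 114 mm over their backs; the gripper's body (76 mm by 85 mm) begins 54 mm behind the grasp point. The pads swing forward as they close: fully open they stand 13 mm farther back than shut.
Start: joints at [62.493, 21.807, 74.336, -0, 83.858, -12.336], TCP at [0.144, 0.531, 0.253] pointing down, gripper open.
Joint ranges: [-178.18, 178.18], [-50.72, 133.34], [12.68, 142.11], [-81.47, 261.47], [9.98, 163.14], [-165.26, 165.26]. Speed limits (degrees/s): [136.94, 136.94, 180, 180, 180, 180].

### API

Orientations are given as a 3x3 rotation matrix whose columns are the frame's x, y, z axes.
In Python, from rig import observe, get_image, close_job, tips_ahead gives the robot as it stands.
- The arm moves only by the tool creep_tool, called after "Emit:" by a JSON object that holds its "op" and its "data", one argument or row to a line. Schema: {"type":"object","properties":{"moves":{"type":"array","items":{"type":"object","properties":{"x":{"type":"number"},"y":{"type":"number"},"z":{"type":"number"},"rz":{"type":"number"},"finger_gap":{"type":"number"}},"additionalProperties":false,"required":["finger_gap"]},"minItems":1,"maxItems":10},"grip_n":{"type":"number"},"only":{"type":"string"},"quiet":{"type":"boolean"},"lines":{"type":"string"}},"required":["moves"],"additionalProperties":false}. moves is a list of rows, 1 to 10 of them, each an object with the fields x, y, z (the shift in shares of the most that a row can go, 1 being 50 mm), rz (a turn about the tool's z in a scale on which 1.0 is 4 rad), finger_gap (the finger opening in m); a field left out counts as zero (the opening has to be given); each row shifts and turns the commanded pose from where the row before left it, along the tool's axes as they then stand; what a row does not reach is not made up. A row lasts 1/10 s, in which the tool goes at most 0.05 m and 8.59 degrees, less where a joint would pass 70% of its speed; a pose out of reach is approached as far as the arm can. The fingers move at their own pace and stop on an object; grip_n is the grip in N (left out, the last holds). Time passes only in rows, so rows that do not move let the fingers close. The tool returns the time, the measured TCP pose, the force, the opening and the grip force at its end. only (a regular expression) keeps the lines of the reply that match it, lines (a string "A,B") keeps lines A to B, and quiet returns only ok. Input that does not fit is refused with a message, and nothing moves.
- observe(): the state, without advancing time (a new reading comes with each control period).
- get_image(name): name is "scene" or "side" or "wrist"; returns a dict with "pixels" (400x640x3 uint8, red, green, blue), "depth" (400x640 float32, m along the optical axis (not along the pixel's ray), 0 where there is no reading), "K" (3x3 intrinsics, pixels), "extrinsics" (4x4, takes a point from world to camera coordinates). Camera axes: x right, y down, z forward; pixel columns grow to the right and rows downward; lengths in m; the calibration is good to about 2 mm. A picture is of the moment at which its call begins.
- close_job(): hands the job in; it is judged then, once.
The state is a dict: "time_s": time; "q": joint angles; "qvel": joint speeds; "joint_efforts": joint torques, N m; "position": TCP position; "tool_rot": TCP orientation; "ft_force": force on the tool from outside, world axes, zero at the start; "wrist_torque": the same for the moment, N m; "grip_width": finger opening in m; "gripper_force": force on a finger pad.
Only numpy, scipy, OpenCV 4.12 (cv2) and the standard library are available. Lean on these libraries where they do the work, as an engineer would, in place of code of your own. Each camera call takes 0.05 s, during which the arm holds its last target. There are 200 camera calls.

## Working session

There is one attempt and no reset: what is moved stays moved. The work goes in short steps, Python scripts to look and compute and a tool call to move; the robot and the scene stay as the last step left them, time stands still between calls to the robot, and variables do not carry over. Pictures are saved under pics/ and viewed, at most 10 in all, crops included, and the job is handed in when it is done.

```bash
mkdir -p pics; ls; python3 - <<'E'
from rig import *
import cv2,numpy as np
o=observe();print(o['position'],o['tool_rot'],tips_ahead,o['time_s'])
ims=[]
for n in("scene","side"):
    g=get_image(n);np.savez(f'pics/{n}0.npz',**g);ims.append(g['pixels'][:,:,::-1]);print(n,g['K'],g['extrinsics'])
    cv2.imwrite(f'pics/{n}0.png',ims[-1])
E
```

```text
pics
[0.14382127 0.53058632 0.25271473] [[-9.65135039e-01  2.61751577e-01 -6.84896898e-04]
 [ 2.61752275e-01  9.65134222e-01 -1.29606453e-03]
 [ 3.21770501e-04 -1.43015061e-03 -9.99998926e-01]] 0.022 0.0
scene [[382.46584135   0.         321.69675954]
 [  0.         382.46584135 199.8236129 ]
 [  0.           0.           1.        ]] [[-0.66692805  0.7451085  -0.00450485  0.3781616 ]
 [ 0.43397754  0.38351376 -0.81521819 -0.18265071]
 [-0.60569833 -0.54564688 -0.57913644  1.38467446]
 [ 0.          0.          0.          1.        ]]
side [[459.6338572    0.         316.66770502]
 [  0.         459.6338572  208.05806771]
 [  0.           0.           1.        ]] [[-0.89385019 -0.4482237  -0.01128505  0.48082005]
 [-0.32695912  0.66883334 -0.66765238  0.24740944]
 [ 0.30680544 -0.59309146 -0.74438763  0.94054709]
 [ 0.          0.          0.          1.        ]]
```

View pics/scene0.png

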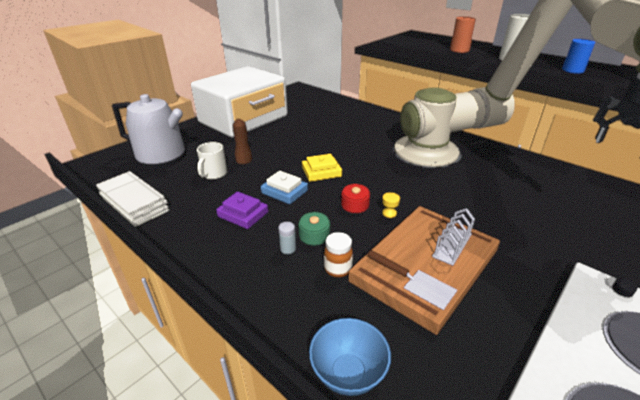

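View pics/side0.png

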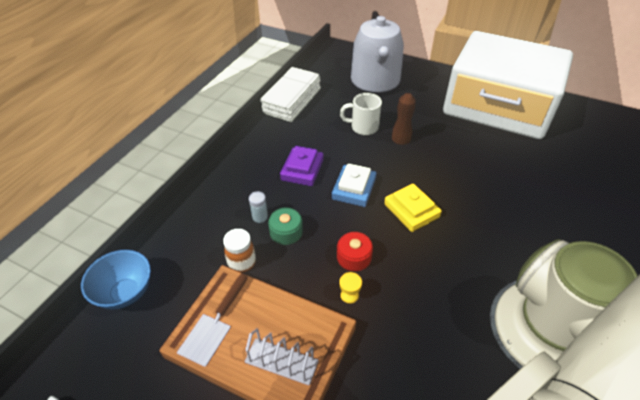

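Candidates: blue base with white lid (scene 284,187 / side 354,183), purple (243,210), yellow (322,167). There is also a plain blue bowl (350,357). Only the first fits: blue base, white lid, on the station's -x side in front of the gap between the pots.

```bash
cat > h.py <<'E'
import numpy as np,cv2
def cloud(g):
    K,E=g['K'],g['extrinsics'];d=g['depth'].astype(float)
    v,u=np.indices(d.shape);c=np.stack([(u-K[0,2])/K[0,0]*d,(v-K[1,2])/K[1,1]*d,d],-1)
    return (c-E[:3,3])@E[:3,:3]
def hsv(g): return cv2.cvtColor(np.ascontiguousarray(g['pixels']),cv2.COLOR_RGB2HSV)
def box(h,x0,x1,y0,y1,lo,hi):
    m=cv2.inRange(h,np.array(lo),np.array(hi))>0;k=np.zeros_like(m);k[y0:y1,x0:x1]=1;return m&k
BLUE=([98,110,50],[120,255,255])
def rect(P):
    (cx,cy),(w,h),a=cv2.minAreaRect((P[:,:2]*1000).astype(np.float32))
    if w<h:w,h,a=h,w,a+90
    return cx,cy,w,h,(a+90)%180-90
def ray(g,u,v,z):
    K,E=g['K'],g['extrinsics'];R=E[:3,:3];o=-R.T@E[:3,3];d=R.T@np.linalg.inv(K)@np.array([u,v,1.]);return o+d*(z-o[2])/d[2]
def raymask(g,m,z):
    vs,us=np.nonzero(m);return np.array([ray(g,u,v,z) for u,v in zip(us,vs)])
E
python3 - <<'E'
from h import *
for n,B in(("scene",dict(red=(335,375,180,215),green=(295,333,208,246),dish=(255,312,165,207),board=(345,505,200,332))),("side",dict(red=(330,380,228,272),green=(264,305,205,246),dish=(325,382,158,207),board=(155,362,262,400)))):
    g=dict(np.load(f'pics/{n}0.npz'));C=cloud(g);h=hsv(g)
    for nm,lo,hi in(("red",[0,150,40],[8,255,255]),("green",[60,60,20],[95,255,255])):
        m=box(h,*B[nm],lo,hi);P=C[m]; P=P[(P[:,2]>.02)]
        A=P; (c,r)=cv2.minEnclosingCircle((A[:,:2]*1000).astype(np.float32))
        print(n,nm,m.sum(),'z pct',np.percentile(P[:,2],[5,50,95]).round(3),'circ',np.round(c,1),round(r,1))
    m=box(h,*B['dish'],*BLUE);P=C[m];T=P[abs(P[:,2]-.026)<.004]
    print(n,'dish',m.sum(),np.percentile(P[:,2],[2,50,98]).round(3),np.round(rect(T),1))
    w=box(h,*B['dish'],[0,0,130],[180,60,255]);W=C[w];W=W[abs(W[:,2]-.046)<.004];print('lid',len(W),np.round(rect(W),1))
    m=box(h,*B['board'],[5,80,60],[20,255,255]);P=C[m];P=P[abs(P[:,2]-.035)<.004];print(n,'board',len(P),P[:,2].mean(),np.round(rect(P),1))
    print(np.round(cv2.boxPoints(cv2.minAreaRect((P[:,:2]*1000).astype(np.float32)))))
g=np.load('pics/scene0.npz')['pixels'][140:260,210:400,::-1]
cv2.imwrite('pics/crop0.png',cv2.resize(g,None,fx=4,fy=4,interpolation=2))
E
```

```text
scene red 654 z pct [0.023 0.046 0.049] circ [787.3 270.3] 470.6
scene green 840 z pct [0.024 0.046 0.049] circ [880.4 267.3] 400.5
scene dish 479 [-0.001  0.016  0.027] [ 527.1 -189.4  109.8   91.   -81.2]
lid 310 [ 527.7 -189.4   84.7   66.9  -81.8]
scene board 6776 0.034487446064105205 [521.7 289.3 321.4 220.3   1.2]
[[359. 396.]
 [363. 176.]
 [685. 182.]
 [680. 403.]]
side red 1114 z pct [0.025 0.047 0.051] circ [333.3 293.3] 333.7
side green 982 z pct [0.024 0.047 0.05 ] circ [434.2 302.1] 372.1
side dish 508 [-0.001  0.024  0.029] [ 523.7 -187.9  112.7   89.7  -81.5]
lid 533 [ 523.5 -187.4   87.5   64.1  -81.4]
side board 11989 0.0349777690581923 [518.3 290.6 320.3 220.9   1.3]
[[356. 398.]
 [361. 177.]
 [681. 184.]
 [676. 405.]]
```

View pics/crop0.png

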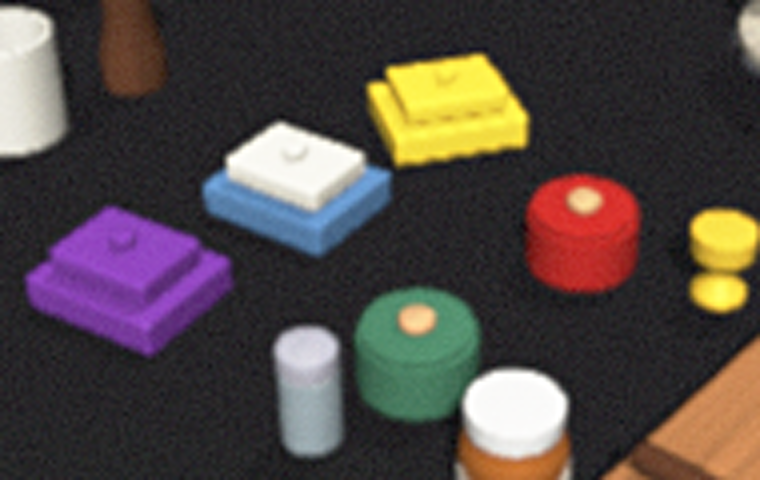

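The crop confirms it: blue base with white lid at crop (297,190), i.e. scene (284,187). Purple and yellow are the look-alikes. Next I measure the pots robustly, the tall neighbours, and the dish in the station frame.

```bash
cat >> h.py <<'E'
from scipy.optimize import least_squares
def circ(P,r):
    f=lambda p:np.hypot(P[:,0]-p[0],P[:,1]-p[1])-r
    return least_squares(f,P[:,:2].mean(0),loss='soft_l1',f_scale=.002).x
BX=dict(scene=dict(red=(335,375,180,215),green=(295,333,208,246),board=(345,505,200,332)),side=dict(red=(330,380,228,272),green=(264,305,205,246),board=(155,362,262,400)))
def station(g,n):
    C=cloud(g);h=hsv(g);B=BX[n];c=[]
    for nm,lo,hi in(("red",[0,150,40],[8,255,255]),("green",[60,60,20],[95,255,255])):
        P=C[box(h,*B[nm],lo,hi)];P=P[(P[:,2]>.04)&(P[:,2]<.056)];P=P[np.linalg.norm(P[:,:2]-np.median(P[:,:2],0),axis=1)<.06]
        q,r=cv2.minEnclosingCircle((P[:,:2]*1000).astype(np.float32));print(n,nm,np.round(q,1),round(r,1));c.append(np.array(q))
    P=C[box(h,*B['board'],[5,80,60],[20,255,255])];P=P[abs(P[:,2]-.035)<.004];b=rect(P)
    a=np.radians(b[4]+90);x=np.array([np.cos(a),np.sin(a)]);o=(c[0]+c[1])/2;d=c[0]-c[1]
    print('gap',np.linalg.norm(d),'yaw pots',np.degrees(np.arctan2(d[1],d[0]))-90,'yaw board',np.degrees(a),'edge x',(np.array(b[:2])-o)@x-110)
    return o,x
E
python3 - <<'E'
from h import *
for n,b in(("scene",(255,312,165,207)),("side",(325,382,158,207))):
    g=dict(np.load(f'pics/{n}0.npz'));o,x=station(g,n);y=np.array([-x[1],x[0]])
    C=cloud(g);P=C[box(hsv(g),*b,*BLUE)];r=rect(P[abs(P[:,2]-.026)<.004]);d=np.array(r[:2])-o
    print(n,'o',o.round(1),'dish in station',(d@x).round(1),(d@y).round(1),'ang',r[4]+180-np.degrees(np.arctan2(x[1],x[0])))
    for nm,(u0,u1,v0,v1) in (dict(mug=(196,226,145,178),mill=(235,250,120,163),shaker=(279,295,222,252)) if n=='scene' else dict(mug=(342,381,95,132),mill=(393,413,93,143),shaker=(250,267,193,221))).items():
        Q=C[v0:v1,u0:u1].reshape(-1,3);Q=Q[(Q[:,2]>.03)&(Q[:,2]<.2)];print(nm,np.percentile(Q,[5,50,95],axis=0).round(3).tolist())
E
```

```text
scene red [440.4  14.5] 40.2
scene green [616.6  17.1] 39.5
gap 176.30482968573062 yaw pots -269.1295643820059 yaw board 91.17349874973297 edge x 163.5655632512022
scene o [528.5  15.8] dish in station -205.1 5.6 ang 7.621933341026306
mug [[0.57, -0.483, 0.035], [0.613, -0.421, 0.066], [0.662, -0.408, 0.088]]
mill [[0.351, -0.595, 0.035], [0.493, -0.424, 0.083], [0.507, -0.416, 0.143]]
shaker [[0.686, -0.008, 0.034], [0.706, 0.011, 0.063], [0.717, 0.021, 0.073]]
side red [434.7  15.6] 39.5
side green [613.4  20.2] 40.6
gap 178.7650234192769 yaw pots -268.5041251678634 yaw board 91.2556802034378 edge x 162.79812171358128
side o [524.   17.9] dish in station -205.7 4.8 ang 7.2656859159469604
mug [[0.561, -0.482, 0.035], [0.6, -0.424, 0.067], [0.648, -0.406, 0.09]]
mill [[0.461, -0.437, 0.035], [0.479, -0.421, 0.093], [0.5, -0.413, 0.148]]
shaker [[0.677, -0.006, 0.035], [0.689, 0.013, 0.067], [0.708, 0.023, 0.075]]
```

```bash
python3 - <<'E'
from h import *
for n,by,bp in(("scene",(298,346,148,184),(212,272,188,230)),("side",(380,446,180,233),(276,328,142,188))):
    g=dict(np.load(f'pics/{n}0.npz'));C=cloud(g);h=hsv(g)
    for nm,b,lo,hi in(("yellow",by,[22,120,80],[35,255,255]),("purple",bp,[130,100,40],[160,255,255])):
        P=C[box(h,*b,lo,hi)];P=P[abs(P[:,2]-.024)<.006];q=cv2.minAreaRect((P[:,:2]*1000).astype(np.float32));print(n,nm,np.round(q[1]),np.round(cv2.boxPoints(q)).tolist())
from rig import *
o=observe();R=o['tool_rot']
# target yaw: tool y along station x (91.2deg) 
print('tool y yaw',np.degrees(np.arctan2(R[1,1],R[0,1])))
E
```

```text
scene yellow [ 94. 110.] [[295.0, -194.0], [388.0, -253.0], [438.0, -173.0], [345.0, -114.0]]
scene purple [ 91. 113.] [[628.0, -149.0], [651.0, -259.0], [740.0, -241.0], [718.0, -131.0]]
side yellow [ 93. 114.] [[291.0, -192.0], [388.0, -251.0], [437.0, -171.0], [339.0, -112.0]]
side purple [ 91. 115.] [[625.0, -144.0], [645.0, -256.0], [735.0, -240.0], [714.0, -128.0]]
tool y yaw 74.82702249001984
```

Units first: shifts go in shares of 50 mm and turns go in shares of 4 rad. So 8.2 degrees is 0.0358.

Emit:
{"op": "creep_tool", "data": {
  "moves": [
    {"rz":0.0358, "finger_gap":0.05},
    {"rz":0.0358, "finger_gap":0.05},
    {"rz":0.0358, "finger_gap":0.05},
    {"rz":0.0358, "finger_gap":0.05},
    {"rz":0.0358, "finger_gap":0.05},
    {"rz":0.0358, "finger_gap":0.05},
    {"rz":0.0358, "finger_gap":0.05},
    {"rz":0.0358, "finger_gap":0.05},
    {"rz":0.0349, "finger_gap":0.05},
    {"finger_gap":0.05}
  ]
}}

```text
time_s: 1.1
position: [0.1439, 0.5307, 0.253]
tool_rot: [[-0.02, 1.0, -0.0], [1.0, 0.02, -0.001], [-0.001, -0.0, -1.0]]
ft_force: [0.4, 0.2, 0.6]
grip_width: 0.0497
gripper_force: 0.0
```

Turned as predicted: tool x is now station x and tool y is station -y. Now traverse behind the dish.

In the tool's units: -0.04 m is -0.8, 0.018 m is 0.36.

Emit:
{"op": "creep_tool", "data": {
  "moves": [
    {"x":-0.8, "y":0.36, "finger_gap":0.05},
    {"x":-0.8, "y":0.36, "finger_gap":0.05},
    {"x":-0.8, "y":0.36, "finger_gap":0.05},
    {"x":-0.8, "y":0.36, "finger_gap":0.05},
    {"x":-0.8, "y":0.36, "finger_gap":0.05},
    {"x":-0.8, "y":0.36, "finger_gap":0.05},
    {"x":-0.8, "y":0.36, "finger_gap":0.05},
    {"x":-0.8, "y":0.36, "finger_gap":0.05},
    {"x":-0.8, "y":0.36, "finger_gap":0.05},
    {"x":-0.8, "y":0.36, "finger_gap":0.05}
  ]
}}

```text
time_s: 2.1
position: [0.3327, 0.1331, 0.2534]
tool_rot: [[-0.026, 1.0, 0.0], [1.0, 0.026, 0.0], [0.0, 0.0, -1.0]]
ft_force: [0.5, 0.7, 0.7]
grip_width: 0.0498
gripper_force: 0.0
```

Emit:
{"op": "creep_tool", "data": {
  "moves": [
    {"x":-0.8, "y":0.36, "finger_gap":0.05},
    {"x":-0.8, "y":0.36, "finger_gap":0.05},
    {"x":-0.8, "y":0.36, "finger_gap":0.05},
    {"x":-0.8, "y":0.36, "finger_gap":0.05},
    {"x":-0.8, "y":0.36, "finger_gap":0.05},
    {"x":-0.8, "y":0.36, "finger_gap":0.05},
    {"x":-0.8, "y":0.36, "finger_gap":0.05},
    {"x":-0.8, "y":0.36, "finger_gap":0.05},
    {"x":-0.8, "y":0.36, "finger_gap":0.05},
    {"finger_gap":0.05}
  ]
}}

```text
time_s: 3.1
position: [0.5033, -0.2259, 0.2521]
tool_rot: [[-0.022, 1.0, -0.0], [1.0, 0.022, -0.0], [-0.0, -0.0, -1.0]]
ft_force: [-0.9, -0.2, 0.1]
grip_width: 0.0498
gripper_force: 0.0
```

In the tool's units: 0.04 m is 0.8, 0.03 m is 0.6.

Emit:
{"op": "creep_tool", "data": {
  "moves": [
    {"x":-0.5, "y":0.226, "finger_gap":0.05},
    {"x":-0.5, "y":0.226, "finger_gap":0.05},
    {"finger_gap":0.05},
    {"z":0.8, "finger_gap":0.05},
    {"z":0.8, "finger_gap":0.05},
    {"z":0.8, "finger_gap":0.05},
    {"z":0.8, "finger_gap":0.05},
    {"z":0.6, "finger_gap":0.05},
    {"z":0.4, "finger_gap":0.05},
    {"finger_gap":0.05}
  ]
}}

```text
time_s: 4.1
position: [0.5244, -0.2694, 0.041]
tool_rot: [[-0.024, 1.0, -0.005], [1.0, 0.024, 0.004], [0.004, -0.004, -1.0]]
ft_force: [-0.3, -1.2, 0.9]
grip_width: 0.05
gripper_force: 0.0
```

```bash
python3 - <<'E'
from rig import *
import cv2,numpy as np
for n in("scene","side"):
    g=get_image(n);np.savez(f'pics/{n}1.npz',**g)
g=dict(np.load('pics/side1.npz'))['pixels'][90:250,270:450,::-1]
cv2.imwrite('pics/side1.png',cv2.resize(g,None,fx=3.5,fy=3.5,interpolation=2));print(tips_ahead)
E
```

```text
0.022
```

View pics/side1.png

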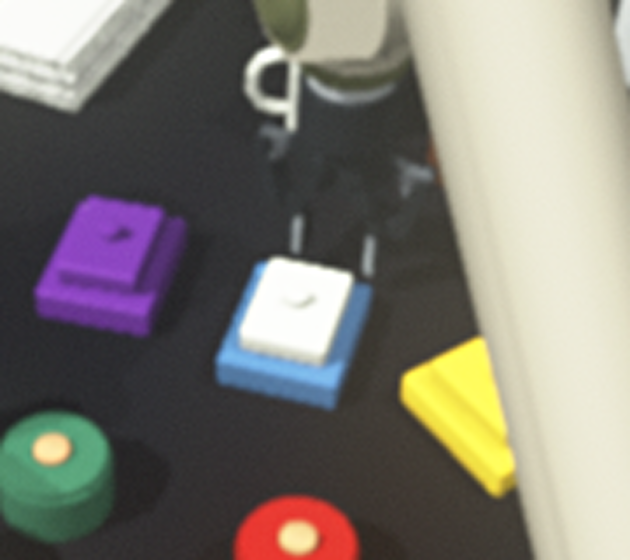

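Side crop: the two fingers (297,235) and (368,255) stand just behind the dish's rear end and clear of everything. Lower to working height, then creep forward to square the dish.

In the tool's units: 0.011 m is 0.22, 0.005 m is 0.1.

Emit:
{"op": "creep_tool", "data": {
  "moves": [
    {"z":0.22, "finger_gap":0.05},
    {"finger_gap":0.05},
    {"x":0.1, "finger_gap":0.05},
    {"x":0.1, "finger_gap":0.05},
    {"x":0.1, "finger_gap":0.05},
    {"x":0.1, "finger_gap":0.05},
    {"x":0.1, "finger_gap":0.05},
    {"x":0.1, "finger_gap":0.05},
    {"x":0.1, "finger_gap":0.05},
    {"finger_gap":0.05}
  ]
}}

```text
time_s: 5.2
position: [0.5252, -0.2354, 0.0325]
tool_rot: [[-0.022, 1.0, 0.0], [1.0, 0.022, 0.0], [0.0, 0.0, -1.0]]
ft_force: [0.6, -1.6, 1.1]
grip_width: 0.0501
gripper_force: 0.4
```

```bash
cat > m.py <<'E'
import sys
from rig import *
from h import *
k=sys.argv[1]
for n in("scene","side"):
    g=get_image(n);np.savez(f'pics/{n}{k}.npz',**g)
    o,x={'scene':((528.5,15.8),91.2),'side':((524,17.9),91.2)}[n];o=np.array(o);a=np.radians(x);x=np.array([np.cos(a),np.sin(a)]);y=np.array([-x[1],x[0]])
    C=cloud(g);h=hsv(g);m=cv2.inRange(h,np.array(BLUE[0]),np.array(BLUE[1]))>0
    r=lambda P:rect(P[np.linalg.norm(P[:,:2]-np.median(P[:,:2],0),axis=1)<.085])
    P=C[m];P=P[(abs(P[:,2]-.026)<.004)&(abs(P[:,0]-.526)<.12)&(P[:,1]<.18)&(P[:,1]>-.3)]
    w=(h[...,1]<60)&(h[...,2]>130);W=C[w];W=W[(abs(W[:,2]-.046)<.004)&(abs(W[:,0]-.526)<.09)&(W[:,1]>-.26)&(W[:,1]<.17)]
    for nm,Q in(('base',P),('lid',W)):
        try:
            q=r(Q);d=np.array(q[:2])-o;print(n,nm,len(Q),'st x %.1f y %.1f'%(d@x,d@y),'size %.1f %.1f ang %.1f'%(q[2],q[3],(q[4]-1.2)%180-90))
        except Exception as e: print(n,nm,'fail',e)
s=observe();p=s['position'][:2]*1000-np.array([526,16]);print('tool st',p@x,p@y,s['position'][2],s['ft_force'])
E
python3 m.py 2
```

```text
scene base 178 st x -179.9 y -1.2 size 101.2 92.4 ang 0.1
scene lid 325 st x -191.4 y -0.1 size 102.6 67.2 ang -2.5
side base 297 st x -177.4 y -2.0 size 99.9 90.4 ang 0.3
side lid 557 st x -192.3 y -0.3 size 101.7 68.7 ang -0.1
tool st -251.4265245542516 6.276311139123293 0.032175829997225416 [-0.40569231  0.09204196  0.12025227]
```

Squared: angle about 0.2°, y about -1.5 mm. The hand sits about 8 mm to one side, so I recentre it and push on with a slight drift to +y.

In the tool's units: 0.008 m is 0.16, 0.007 m is 0.14.

Emit:
{"op": "creep_tool", "data": {
  "moves": [
    {"x":-0.12, "finger_gap":0.05},
    {"x":-0.04, "y":0.16, "z":0.04, "finger_gap":0.05},
    {"finger_gap":0.05},
    {"x":0.08, "finger_gap":0.05},
    {"x":0.08, "finger_gap":0.05},
    {"x":0.1, "finger_gap":0.05},
    {"x":0.1, "finger_gap":0.05},
    {"x":0.14, "finger_gap":0.05},
    {"x":0.16, "finger_gap":0.05},
    {"x":0.16, "finger_gap":0.05}
  ]
}}

```text
time_s: 6.3
position: [0.5323, -0.2023, 0.0303]
tool_rot: [[-0.022, 1.0, -0.0], [1.0, 0.022, -0.0], [-0.0, -0.0, -1.0]]
ft_force: [0.9, -2.6, -1.8]
grip_width: 0.0502
gripper_force: 1.4
```

Emit:
{"op": "creep_tool", "data": {
  "moves": [
    {"x":0.16, "y":-0.008, "finger_gap":0.05},
    {"x":0.16, "y":-0.008, "finger_gap":0.05},
    {"x":0.16, "y":-0.008, "finger_gap":0.05},
    {"x":0.16, "y":-0.008, "finger_gap":0.05},
    {"x":0.08, "finger_gap":0.05},
    {"finger_gap":0.05}
  ]
}}

```text
time_s: 6.9
position: [0.5299, -0.1662, 0.0304]
tool_rot: [[-0.022, 1.0, -0.0], [1.0, 0.022, 0.001], [0.001, -0.0, -1.0]]
ft_force: [-1.1, 0.1, -0.7]
grip_width: 0.0497
gripper_force: 0.0
```

```bash
python3 m.py 3
```

```text
scene base 198 st x -110.1 y 0.3 size 101.1 90.7 ang 0.0
scene lid 349 st x -124.0 y 1.0 size 101.3 65.4 ang -1.2
side base 354 st x -107.8 y -0.3 size 98.7 90.9 ang 1.1
side lid 623 st x -124.2 y -0.5 size 101.2 64.4 ang 0.7
tool st -182.87614402112467 -0.18118126058965972 0.03042007316922588 [ 1.50209836 -0.12474088 -0.27482754]
```

In the tool's units: 0.008 m is 0.16, 0.006 m is 0.12.

Emit:
{"op": "creep_tool", "data": {
  "moves": [
    {"x":0.08, "finger_gap":0.05},
    {"x":0.16, "finger_gap":0.05},
    {"x":0.16, "finger_gap":0.05},
    {"x":0.16, "finger_gap":0.05},
    {"x":0.16, "finger_gap":0.05},
    {"x":0.16, "finger_gap":0.05},
    {"x":0.16, "finger_gap":0.05},
    {"x":0.12, "finger_gap":0.05},
    {"x":0.04, "finger_gap":0.05},
    {"finger_gap":0.05}
  ]
}}

```text
time_s: 8.0
position: [0.5285, -0.1064, 0.0302]
tool_rot: [[-0.022, 1.0, -0.001], [1.0, 0.022, 0.001], [0.001, -0.001, -1.0]]
ft_force: [-0.5, 0.1, -0.6]
grip_width: 0.0496
gripper_force: 0.0
```

```bash
python3 m.py 4
```

```text
scene base 153 st x -34.4 y -15.5 size 125.6 63.1 ang 45.2
scene lid 386 st x -57.1 y -9.6 size 114.3 87.4 ang -0.8
side base 366 st x -49.3 y -0.4 size 97.7 90.8 ang 0.6
side lid 679 st x -64.3 y -0.4 size 100.3 64.1 ang -0.1
tool st -122.64688910059704 0.22997830002666883 0.030064128696580917 [ 0.00336491 -1.67138582 -0.561511  ]
```

Side view reads y = -0.4 mm and 0.6° (the pot hides part of the dish in the scene view). Continue straight through the gap.

In the tool's units: 0.006 m is 0.12, 0.004 m is 0.08.

Emit:
{"op": "creep_tool", "data": {
  "moves": [
    {"x":0.08, "finger_gap":0.05},
    {"x":0.12, "finger_gap":0.05},
    {"x":0.12, "finger_gap":0.05},
    {"x":0.12, "finger_gap":0.05},
    {"x":0.12, "finger_gap":0.05},
    {"x":0.12, "finger_gap":0.05},
    {"x":0.12, "finger_gap":0.05},
    {"x":0.12, "finger_gap":0.05},
    {"x":0.08, "finger_gap":0.05},
    {"finger_gap":0.05}
  ]
}}

```text
time_s: 9.1
position: [0.5276, -0.0563, 0.0304]
tool_rot: [[-0.022, 1.0, -0.0], [1.0, 0.022, 0.0], [0.0, -0.0, -1.0]]
ft_force: [0.3, 0.4, 0.1]
grip_width: 0.0501
gripper_force: 0.0
```

```bash
python3 m.py 5
```

```text
scene base 161 st x 6.3 y 1.0 size 92.7 86.0 ang -6.5
scene lid 414 st x -14.3 y -8.7 size 101.5 84.9 ang 0.8
side base 378 st x 1.8 y -0.7 size 96.7 88.7 ang 0.1
side lid 729 st x -13.5 y -0.5 size 103.2 64.6 ang 0.9
tool st -72.83584008154301 -0.12543525011292417 0.03042733391790906 [-0.9273197   1.24752119  0.16159933]
```

In the tool's units: 0.007 m is 0.14, 0.004 m is 0.08.

Emit:
{"op": "creep_tool", "data": {
  "moves": [
    {"x":0.08, "finger_gap":0.05},
    {"x":0.14, "finger_gap":0.05},
    {"x":0.14, "finger_gap":0.05},
    {"x":0.14, "finger_gap":0.05},
    {"x":0.14, "finger_gap":0.05},
    {"x":0.14, "finger_gap":0.05},
    {"x":0.14, "finger_gap":0.05},
    {"x":0.14, "finger_gap":0.05},
    {"x":0.08, "finger_gap":0.05},
    {"finger_gap":0.05}
  ]
}}

```text
time_s: 10.2
position: [0.5262, 0.0008, 0.0303]
tool_rot: [[-0.022, 1.0, -0.0], [1.0, 0.022, 0.001], [0.001, -0.0, -1.0]]
ft_force: [0.4, 0.5, 0.5]
grip_width: 0.05
gripper_force: 0.0
```

Emit:
{"op": "creep_tool", "data": {
  "moves": [
    {"x":0.08, "finger_gap":0.05},
    {"x":0.12, "finger_gap":0.05},
    {"x":0.12, "finger_gap":0.05},
    {"x":0.12, "finger_gap":0.05},
    {"x":0.12, "finger_gap":0.05},
    {"x":0.12, "finger_gap":0.05},
    {"x":0.12, "finger_gap":0.05},
    {"x":0.08, "finger_gap":0.05},
    {"finger_gap":0.05}
  ]
}}

```text
time_s: 11.1
position: [0.5253, 0.0447, 0.0303]
tool_rot: [[-0.022, 1.0, -0.0], [1.0, 0.022, 0.001], [0.001, -0.0, -1.0]]
ft_force: [0.2, 0.6, 0.2]
grip_width: 0.0498
gripper_force: 0.0
```

```bash
python3 m.py 6
```

```text
scene base 271 st x 100.3 y -0.2 size 102.4 91.5 ang -1.4
scene lid 484 st x 87.6 y 0.4 size 99.7 64.8 ang 1.4
side base 329 st x 104.9 y -1.0 size 90.9 89.6 ang 1.3
side lid 880 st x 87.3 y -0.1 size 100.8 64.3 ang 0.7
tool st 28.24946206546758 -0.02072127930511517 0.030343215055335028 [-0.23700036 -0.52070428 -0.77848889]
```

In the tool's units: 0.003 m is 0.06, 0.002 m is 0.04.

Emit:
{"op": "creep_tool", "data": {
  "moves": [
    {"x":0.06, "finger_gap":0.05},
    {"x":0.06, "finger_gap":0.05},
    {"x":0.06, "finger_gap":0.05},
    {"x":0.04, "finger_gap":0.05},
    {"x":0.03, "finger_gap":0.05}
  ]
}}

```text
time_s: 11.7
position: [0.5252, 0.0565, 0.0304]
tool_rot: [[-0.022, 1.0, 0.0], [1.0, 0.022, -0.0], [-0.0, 0.0, -1.0]]
ft_force: [-0.4, -3.9, 0.8]
grip_width: 0.0501
gripper_force: 2.0
```

Emit:
{"op": "creep_tool", "data": {
  "moves": [
    {"x":0.03, "finger_gap":0.05},
    {"finger_gap":0.05}
  ]
}}

```text
time_s: 11.9
position: [0.5252, 0.0581, 0.0304]
tool_rot: [[-0.022, 1.0, 0.0], [1.0, 0.022, 0.0], [0.0, 0.0, -1.0]]
ft_force: [-0.3, -2.7, 0.5]
grip_width: 0.0499
gripper_force: 1.0
```

Emit:
{"op": "creep_tool", "data": {
  "moves": [
    {"x":0.03, "finger_gap":0.05},
    {"finger_gap":0.05}
  ]
}}

```text
time_s: 12.1
position: [0.5252, 0.0589, 0.0303]
tool_rot: [[-0.022, 1.0, -0.0], [1.0, 0.022, -0.001], [-0.001, -0.0, -1.0]]
ft_force: [-0.4, -7.5, 0.5]
grip_width: 0.0501
gripper_force: 3.6
```

In the tool's units: 0.001 m is 0.02.

Emit:
{"op": "creep_tool", "data": {
  "moves": [
    {"x":0.02, "finger_gap":0.05},
    {"finger_gap":0.05}
  ]
}}

```text
time_s: 12.3
position: [0.5252, 0.0589, 0.0304]
tool_rot: [[-0.022, 1.0, -0.0], [1.0, 0.022, -0.003], [-0.003, -0.0, -1.0]]
ft_force: [-0.5, -13.6, 1.2]
grip_width: 0.0504
gripper_force: 6.8
```

Emit:
{"op": "creep_tool", "data": {
  "moves": [
    {"x":0.02, "finger_gap":0.05},
    {"finger_gap":0.05},
    {"finger_gap":0.05}
  ]
}}

```text
time_s: 12.6
position: [0.5252, 0.059, 0.0304]
tool_rot: [[-0.022, 1.0, -0.0], [1.0, 0.022, -0.004], [-0.004, -0.0, -1.0]]
ft_force: [-1.8, -19.8, 1.5]
grip_width: 0.0498
gripper_force: 9.8
```

The position holds at y = 0.059 while the force climbs, so the dish is hard against the board. Back off (between the pots, staying on the centre line), then rise.

In the tool's units: -0.04 m is -0.8, -0.03 m is -0.6.

Emit:
{"op": "creep_tool", "data": {
  "moves": [
    {"x":-0.1, "finger_gap":0.05},
    {"x":-0.2, "finger_gap":0.05},
    {"x":-0.3, "finger_gap":0.05},
    {"finger_gap":0.05},
    {"z":-0.6, "finger_gap":0.05},
    {"z":-0.8, "finger_gap":0.05},
    {"z":-0.8, "finger_gap":0.05},
    {"z":-0.8, "finger_gap":0.05},
    {"x":-0.8, "z":-0.6, "finger_gap":0.05},
    {"x":-0.8, "finger_gap":0.05}
  ]
}}

```text
time_s: 13.6
position: [0.5287, -0.0492, 0.2147]
tool_rot: [[-0.024, 1.0, 0.008], [1.0, 0.024, -0.002], [-0.002, 0.008, -1.0]]
ft_force: [0.7, -0.2, -0.4]
grip_width: 0.05
gripper_force: 0.0
```

Emit:
{"op": "creep_tool", "data": {
  "moves": [
    {"x":-1, "finger_gap":0.05},
    {"x":-1, "finger_gap":0.05},
    {"finger_gap":0.05},
    {"finger_gap":0.05}
  ]
}}

```text
time_s: 14.0
position: [0.5293, -0.1493, 0.21]
tool_rot: [[-0.019, 1.0, -0.001], [1.0, 0.019, 0.001], [0.001, -0.001, -1.0]]
ft_force: [0.0, -0.1, 0.5]
grip_width: 0.0503
gripper_force: 0.0
```

```bash
python3 m.py 7; python3 - <<'E'
import numpy as np,cv2
a=np.load('pics/side7.npz')['pixels'][130:400,150:450,::-1];cv2.imwrite('pics/side7.png',cv2.resize(a,None,fx=2,fy=2))
E
```

```text
scene base 216 st x 106.4 y -1.4 size 103.9 87.8 ang 0.4
scene lid 494 st x 109.3 y -0.3 size 83.9 64.9 ang -0.2
side base 158 st x 111.4 y -1.2 size 88.5 87.8 ang -0.3
side lid 891 st x 108.5 y -0.4 size 85.3 63.9 ang 0.3
tool st -163.7084131085004 -0.016024099998667784 0.21023714914156552 [ 0.66017092  0.60637717 -0.11371872]
```

View pics/side7.png

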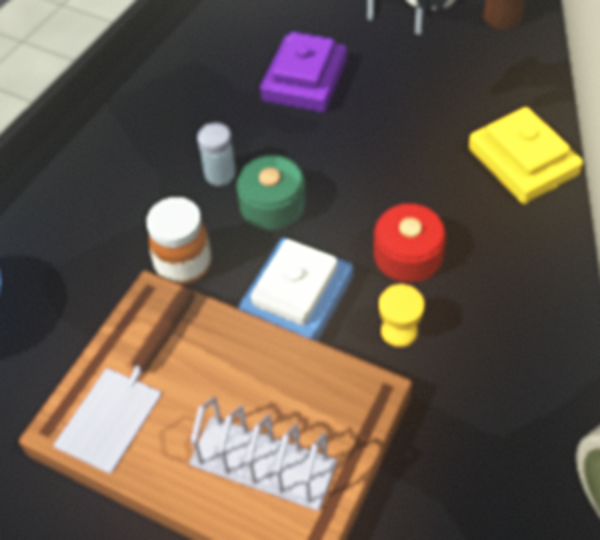

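The dish (crop 298,288) lies flush against the board edge. The lid's centre is at x ≈ 109 mm, y ≈ -0.4 mm, about 0° (lid size 84 × 64 mm as given). Nothing else has moved and the hand is clear.

```bash
python3 -c "from rig import close_job;print(close_job())"
```

```text
the job is handed in; nothing more can be done
None
```

The butter dish went lengthwise through the gap and now lies flush and square against the bread board, with nothing else visibly disturbed and the hand withdrawn; the job was handed in at about 14 s of the 64 s, but the hand-in gave no verdict.

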